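Roll the thumbwheel until the jaw meets the setting clip

TASK

Set the little gap gauge on the bench board for the next ring blanks: lay a fingertip on top of its knurled wheel, press it lightly down and roll it, stroke after stroke, until the sliding jaw's pointer blade stands exactly in line with the blade of the brass setting clip, then lift the finger clear. Work the jaw only through the wheel, never pushing the jaw itself, and leave the pliers, ring box, cap and reel where they are.

Things in the scene. Friction and masses are not known exactly. Their poses are not given: they have to be found in the camera images.
- gauge: Gap gauge fixed to the board: foot 76 x 194 mm with a front scale rail, behind it a sprung bed carrying wheel, jaw and stop. Origin: on its underside, z = 0, middle of its width. y: its long axis, along which the jaw slides; wheel near the -y end, stop block at the +y end. x: across it, away from the front rail. The gauge lies slantwise on the board, wheel end nearest the robot. All but the wheel is below 66 mm (two grey cheeks beside the wheel).
- wheel: Knurled steel wheel, 56 mm diameter, 24 mm wide, axle level along the gauge's x, at gauge (0, -55, 59) mm. Origin: its centre (turns with it). A fingertip turns it by friction (1.5 N at the rim is enough); it stays where left. Rolling its top toward the jaws (gauge +y) closes the gap: the jaw moves +y 1 mm per 4 mm of rim travel (7 mm per rad); rolling back opens it.
- wheel_top (a point): Highest point of the wheel's rim, middle of its width, 87 mm above the board, 22 mm above the cheeks. It does not turn with the wheel. The bed is sprung: it gives, wheel and jaw with it, up to 6 mm downward, starting at about 2 N and rising 0.9 N per mm, so pressing 3 to 5 mm down gives grip for rolling.
- jaw: The sliding steel jaw, block 42 x 20 mm, top 53 mm above the board, driven by the wheel along the gauge's y axis toward the fixed stop; about 35 mm of closing travel from the start. Origin: under the middle of the block, 25 mm above the board. It must not be pushed by the robot.
- jaw_pointer (a point): Front tip of the jaw's pointer blade (dark steel, 3 mm wide along y), on the blade's centre line, 33 mm above the board. It moves with the jaw.
- clip: The brass setting clip, 12 x 13 mm, 10 mm high with a small round screw on top, fixed on the front scale rail somewhere along the gauge; axes parallel to the gauge's. Origin: underside, 25 mm above the board.
- clip_mark (a point): The gauge mark: tip of the clip's dark blade (3 mm wide along y), on its centre line, 33 mm above the board. Done when jaw_pointer has the same y in the gauge's frame (the tips then face each other half a millimetre apart across x). At the start the pointer is 10 to 31 mm short of it, on the wheel's side.
- pliers: Bystander: loose green-handled pliers, 140 x 47 x 11 mm, lying to the right of the gauge. Origin: underside centre.
- ring_box: Bystander: loose small flocked ring box, 40 x 46 x 32 mm, in front of the gauge. Origin: underside centre.
- cup: Bystander: loose round bottle cap lying open side up, 37 mm diameter, 22 mm high, in front of the gauge. Origin: underside centre.
- reel: Bystander: loose upright thread reel, 34 mm diameter, 54 mm high, to the right of the gauge. Origin: underside centre.

How it is judged:
By the outcome, as a careful person would: the job done as asked, in the order asked, and still so for the second after the job is handed in, with the robot touching nothing.
It also fails if it takes over 40 s, if anything falls off the work surface, if the arm or the gripper's body presses on something with over 40 N, if the wrist force passes 120 N, or if a joint passes its speed limit or range.

ROBOT

A 6-joint arm with a two-finger parallel gripper is mounted at the origin on a cart in front of the work surface, level with it; the furniture and walls round the work are solid. World frame = base frame: x ahead of the robot, y to its left, z up, the work surface at z = 0. Lengths are in m, angles in rad, forces in N, time in s.
With the tool pointing down it reaches from about 0.35 to 0.775 m from the base axis. Payload 7.3 kg.
Tool frame: the origin (TCP) lies on the centre line of the jaws, within the pads' length; the fingertips stand ctrl.tcp_to_tips ahead of it and the grasp point (between the pads) lies 6 mm ahead of it (ctrl.tcp_to_tips is the distance from the TCP to the fingertips, in m); z points along the fingers, y is the direction in which the jaws open and shut (so a half turn about z gives the same grasp; the last joint's range is limited). The gripper opens to 92 mm and grips with 3 to 60 N. Pads are 19 mm wide; open, the fingers measure 130 mm over their backs; the gripper's body (75 mm by 190 mm) begins 47 mm behind the grasp point.
Start: joints at [-1.359, 0.342, 1.524, -0, 1.275, -0.146], TCP at [0.184, -0.492, 0.252] pointing down, gripper open.
Joint ranges: [-2.53, 2.53], [-0.77, 2.02], [0.04, 2.7], [-1, 4.14], [0.28, 2.66], [-3.11, 3.11]. Speed limits (rad/s): [2.57, 2.57, 3.14, 3.14, 3.14, 3.14].

INTERFACE

Orientations are given as a rotation vector (axis times angle).
In Python, from workcell import ctrl, get_image, close_job gives the robot as it stands.
- The arm moves only by the tool carry_out, never from a script. Its arguments are lists of equal length, an entry for each row: "travel": the shift along the tool's x, y, z in mm, a list of three; "twist": the turn, a rotation vector about the tool's x, y, z in rad, a list of three. In form: {"travel": [[dx, dy, dz], ...], "twist": [[ax, ay, az], ...]}. A call has exactly 8 rows; each row is the pose to reach, as a shift and turn from the pose commanded when the call began, along the tool's axes at that moment; what a row does not reach only later rows make up. A row lasts 1/12 s, in which the tool goes at most 41.7 mm and 7.16 degrees, less where a joint would pass 70% of its speed; a pose out of reach is approached as far as the arm can. A call with a gripper value outside its range is refused whole. "claw" is the finger opening in mm, from 0 to 91.8, set as the call begins (left out, the last holds). The fingers move at their own pace and stop on an object; "squeeze" is the grip in N (left out, the last holds). Time passes only in rows, so rows that repeat a pose let the fingers close, or fill a call up. It gives the time, the measured TCP pose, the force and the opening at its end, in the units of the state.
- ctrl.read_state(): the state, without advancing time (a new reading comes with each control period).
- get_image(name): name is "scene" or "top" or "wrist"; returns a dict with "color" (400x640x3 uint8, red, green, blue), "range_z" (400x640 float32, m along the optical axis (not along the pixel's ray), 0 where there is no reading), "mtx" (3x3 intrinsics, pixels), "R" (3x3) and "t" (3): a world point X has camera coordinates R X + t; the wrist camera has in their place "tool_from_camera" (4x4, takes a point from camera to tool coordinates, whose origin is the TCP and whose axes are the flange's). Camera axes: x right, y down, z forward; pixel columns grow to the right and rows downward; lengths in m; the calibration is good to about 2 mm. A picture is of the moment at which its call begins: read the wrist's pose just before it.
- close_job(): hands the job in, once; it reports no verdict.
The state is a dict: "time_s": time; "joint_pos": joint angles; "qvel": joint speeds; "joint_torque": joint torques, N m; "position": TCP position; "orientation": TCP orientation; "contact_force": force on the tool from outside, world axes, zero at the start; "torque": the same for the moment, N m; "grip_width": opening from 0.0 (shut) to 1.0 (fully open).
Only numpy, scipy, OpenCV 4.12 (cv2) and the standard library are available. Lean on these libraries where they do the work, as an engineer would, in place of code of your own. Each camera call takes 0.05 s, during which the arm holds its last target.

## Working session

There is one attempt and no reset: what is moved stays moved. The work goes in short steps, Python scripts to look and compute and a tool call to move; the robot and the scene stay as the last step left them, time stands still between calls to the robot, and variables do not carry over. Pictures are saved under pics/ and viewed, and the job is handed in when it is done.

Besides the shell and the picture viewer there is one more tool, called by a JSON object that holds its "op" and its "data", one argument or row to a line. carry_out: Moves the arm, as the interface text tells. Its arguments: {"type":"object","properties":{"travel":{"type":"array"},"twist":{"type":"array"},"claw":{"type":"number"},"squeeze":{"type":"number"}},"required":["travel","twist"]}

```bash
mkdir -p pics; ls; python3 - <<'E'
from workcell import ctrl,get_image
import cv2,numpy as np
s=ctrl.read_state();print(s, ctrl.tcp_to_tips)
for n in["scene","top"]:
    d=get_image(n);cv2.imwrite(f"pics/{n}0.png",d["color"][:,:,::-1]);np.savez(f"{n}0.npz",**d)
    print(n,d["mtx"],d["R"],d["t"])
E
```

```text
pics
{'time_s': 0.0, 'joint_pos': array([-1.35899373e+00,  3.42686189e-01,  1.52497543e+00, -4.21264014e-05,
        1.27540034e+00, -1.46038733e-01]), 'qvel': array([-0.00056321, -0.00025213,  0.00120905, -0.00010593,  0.00129152,
       -0.00177727]), 'joint_torque': array([-2.90578799e-03, -4.31250215e+01, -2.44222373e+01,  7.16560520e-02,
        5.59416006e-02, -1.08159143e-04]), 'position': array([ 0.18379827, -0.49139752,  0.25107841]), 'orientation': array([-3.08999418e+00, -5.58859501e-01,  1.39069497e-04]), 'contact_force': array([ 0.54558299,  0.34054543, -0.87285615]), 'torque': array([-0.04171857,  0.0381447 ,  0.0008242 ]), 'grip_width': 1.0023983561683154} 0.025
scene [[443.714961     0.         324.57833413]
 [  0.         443.714961   192.84404921]
 [  0.           0.           1.        ]] [[-0.64237835 -0.76612275 -0.02014916]
 [-0.29586852  0.27216113 -0.91563647]
 [ 0.70697374 -0.58222354 -0.40150202]] [0.33464855 0.23081371 0.69105973]
top [[466.21172889   0.         315.13392934]
 [  0.         466.21172889 196.5106641 ]
 [  0.           0.           1.        ]] [[ 0.09019328 -0.9959157   0.00413342]
 [-0.9741864  -0.08908629 -0.20742347]
 [ 0.20694452  0.01468148 -0.97824252]] [-0.03280908  0.50424308  0.83498575]
```

View pics/scene0.png

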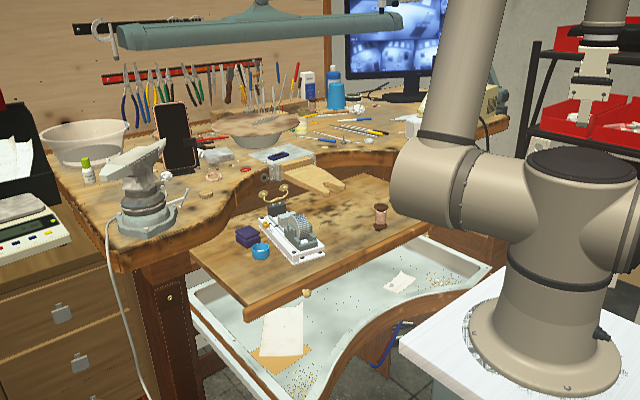

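View pics/top0.png

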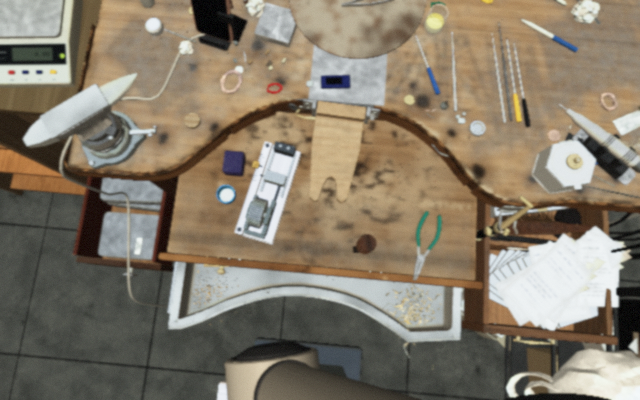

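The scene view shows the gauge at about (292,235). In the top view it runs from about (255,235) at the wheel end to (280,150) at the stop end. I'll enlarge both.

```bash
cat > h.py <<'E'
import numpy as np,cv2
def P(d,u,v,z=None):
    K=d["mtx"];r=np.array([(u-K[0,2])/K[0,0],(v-K[1,2])/K[1,1],1.])
    if z is None: c=r*d["range_z"][int(round(v)),int(round(u))]; return d["R"].T@(c-d["t"])
    o=-d["R"].T@d["t"];w=d["R"].T@r; return o+w*(z-o[2])/w[2]
def proj(d,X):
    c=d["R"]@np.asarray(X)+d["t"];p=d["mtx"]@c;return p[:2]/p[2]
def crop(c,x0,y0,x1,y1,k,f):
    cv2.imwrite(f,cv2.resize(np.ascontiguousarray(c[y0:y1,x0:x1,::-1]),None,fx=k,fy=k,interpolation=cv2.INTER_CUBIC))
E
python3 - <<'E'
from h import *
d=np.load("top0.npz");s=np.load("scene0.npz")
crop(d["color"],215,130,315,255,4.8,"pics/topc.png")
crop(s["color"],225,180,345,270,6,"pics/scc.png")
for u,v in [(300,230),(200,220),(258,208),(262,145),(325,190),(400,80),(300,95),(330,130)]: print((u,v),P(d,u,v).round(3))
E
```

```text
(300, 230) [ 0.447  0.038 -0.006]
(200, 220) [ 0.448  0.239 -0.001]
(258, 208) [0.468 0.114 0.085]
(262, 145) [ 0.615  0.133 -0.002]
(325, 190) [ 0.533 -0.005 -0.005]
(400, 80) [ 0.727 -0.125  0.117]
(300, 95) [0.68  0.057 0.117]
(330, 130) [ 0.622 -0.004  0.103]
```

View pics/topc.png

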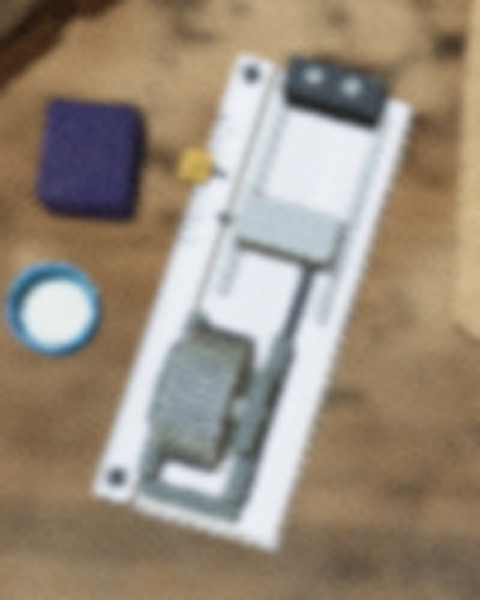

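View pics/scc.png

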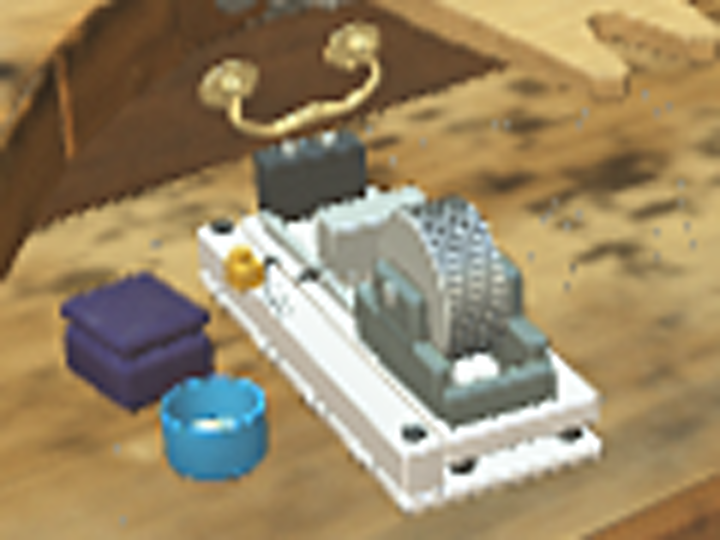

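```bash
python3 - <<'E'
from h import *
d=np.load("top0.npz");s=np.load("scene0.npz")
q=lambda x,y:(215+(x+.5)/4.8-.5,130+(y+.5)/4.8-.5)
for n,p,z in [("TL",(238,55),.025),("BL",(93,493),.025),("BR",(275,550),.025),("TR",(412,105),.025),("scrT",(251,74),.025),("scrB",(117,476),.025),("wheelc",(202,398),.087),("clip",(195,165),.035),("clipblade",(222,173),.033),("pointer",(225,218),.033)]:
    u=q(*p);print(n,np.round(u,1),P(d,*u,z).round(4),"depth:",P(d,*u).round(4))
# high points
H=[];R=range(195,230)
for v in range(130,260):
  for u in range(225,300):
    X=P(d,u,v)
    if .07<X[2]<.1:H.append(X)
H=np.array(H);print(len(H),H.mean(0),H.min(0),H.max(0))
E
```

```text
TL [264.2 141.1] [0.6155 0.126  0.025 ] depth: [ 0.6248  0.13   -0.0034]
BL [234.  232.3] [0.4263 0.1633 0.025 ] depth: [ 0.4295  0.1682 -0.0021]
BR [271.9 244.2] [0.4101 0.0878 0.025 ] depth: [0.4124 0.09   0.0023]
TR [300.4 151.5] [0.6004 0.0511 0.025 ] depth: [ 0.6085  0.0526 -0.0012]
scrT [266.9 145. ] [0.6077 0.1196 0.025 ] depth: [0.6077 0.1197 0.025 ]
scrB [239.  228.8] [0.434  0.1545 0.025 ] depth: [0.434  0.1544 0.0256]
wheelc [256.7 212.5] [0.4587 0.1155 0.087 ] depth: [0.4592 0.116  0.0835]
clip [255.2 164. ] [0.5635 0.1368 0.035 ] depth: [0.5626 0.1364 0.0381]
clipblade [260.9 165.6] [0.5617 0.1257 0.033 ] depth: [0.5631 0.1265 0.0275]
pointer [261.5 175. ] [0.5428 0.1223 0.033 ] depth: [0.5436 0.1227 0.0298]
432 [0.48610038 0.12763086 0.08121536] [0.4379651  0.10110987 0.07011024] [0.61691057 0.1935481  0.09926298]
```

```bash
cat >> h.py <<'E'
from scipy.spatial.transform import Rotation as Rn
EY=np.array([np.cos(np.radians(-11.2)),np.sin(np.radians(-11.2)),0]);EX=np.array([EY[1],-EY[0],0])
O=np.array([.5131,.1070,0])
def G(x,y,z): return O+EX*x/1e3+EY*y/1e3+np.array([0,0,z/1e3])
Rt=np.column_stack([np.cross(EY,[0,0,-1]),EY,[0,0,-1]])
def need(target,R=Rt):
    from workcell import ctrl
    s=ctrl.read_state();Rc=Rn.from_rotvec(s["orientation"]).as_matrix()
    print("t",s["time_s"],"pos",s["position"].round(4),"F",s["contact_force"].round(2),"grip",round(s["grip_width"],3))
    print("travel mm",(Rc.T@(np.asarray(target)-s["position"])*1e3).round(2),"twist",Rn.from_matrix(Rc.T@R).as_rotvec().round(4))
def back(d,u,v,z,s):
    """wrist pixel onto world plane z"""
    T=d["tool_from_camera"];K=d["mtx"];Rc=Rn.from_rotvec(s["orientation"]).as_matrix()
    r=np.array([(u-K[0,2])/K[0,0],(v-K[1,2])/K[1,1],1.])
    o=Rc@T[:3,3]+s["position"];w=Rc@(T[:3,:3]@r);return o+w*(z-o[2])/w[2]
def gau(X): X=np.asarray(X)-O; return np.array([X@EX,X@EY,X[2]])*1e3
E
python3 - <<'E'
from h import *
from workcell import get_image,ctrl
d=get_image("wrist");print(d["tool_from_camera"].round(3),d["mtx"])
cv2.imwrite("pics/w0.png",d["color"][:,:,::-1])
print(Rt,G(0,-55,87));need(G(0,-55,200))
E
```

```text
[[ 0.001 -0.961 -0.276  0.074]
 [ 1.     0.001  0.001  0.   ]
 [-0.    -0.276  0.961 -0.133]
 [ 0.     0.     0.     1.   ]] [[319.29731413   0.         318.78769056]
 [  0.         319.29731413 201.27579077]
 [  0.           0.           1.        ]]
[[ 0.19423435  0.98095516  0.        ]
 [ 0.98095516 -0.19423435  0.        ]
 [ 0.          0.         -1.        ]] [0.45914747 0.11768289 0.087     ]
t 0.15 pos [ 0.1838 -0.4915  0.2512] F [0.11 0.47 0.15] grip 0.999
travel mm [ 471.24 -474.09   51.8 ] twist [-1.0000e-03 -7.0000e-04 -1.0175e+00]
```

View pics/w0.png

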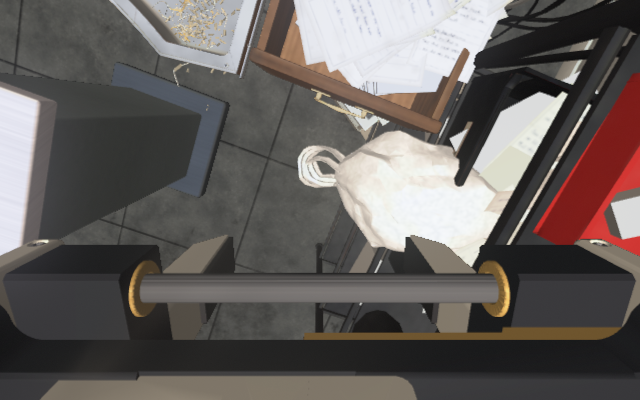

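{"op": "carry_out", "data": {
  "travel": [
    [29,-29,0],
    [58,-58,0],
    [87,-87,0],
    [116,-116,0],
    [145,-145,0],
    [174,-174,0],
    [203,-203,0],
    [232,-232,0]
  ],
  "twist": [
    [0,0,0],
    [0,0,0],
    [0,0,0],
    [0,0,0],
    [0,0,0],
    [0,0,0],
    [0,0,0],
    [0,0,0]
  ],
  "claw": 0,
  "squeeze": 20
}}

```text
time_s: 0.82
position: [0.3201, -0.1913, 0.2517]
orientation: [3.091, 0.558, 0.0]
contact_force: [0.7, 0.6, -0.1]
grip_width: 0.471
```

```bash
python3 -c "
from h import *
need(G(0,-55,200))"
```

```text
t 0.8167 pos [ 0.3201 -0.1913  0.2517] F [ 0.71  0.62 -0.11] grip 0.471
travel mm [ 238.27 -240.88   51.71] twist [ 3.0000e-04 -0.0000e+00 -1.0182e+00]
```

{"op": "carry_out", "data": {
  "travel": [
    [30,-30,0],
    [60,-60,0],
    [89,-90,0],
    [119,-120,0],
    [148,-150,0],
    [178,-180,10],
    [207,-210,20],
    [238,-241,30]
  ],
  "twist": [
    [0,0,-0.12],
    [0,0,-0.24],
    [0,0,-0.36],
    [0,0,-0.48],
    [0,0,-0.6],
    [0,0,-0.72],
    [0,0,-0.84],
    [0,0,-0.96]
  ]
}}

```text
time_s: 1.48
position: [0.4551, 0.1104, 0.2233]
orientation: [2.477, 1.931, 0.0]
contact_force: [1.2, -1.0, 0.9]
grip_width: 0.008
```

```bash
python3 -c "
from h import *
need(G(0,-55,180))"
```

```text
t 1.4833 pos [0.4551 0.1104 0.2233] F [ 1.2  -0.99  0.95] grip 0.008
travel mm [ 8.09  2.08 43.25] twist [ 0.0003  0.0001 -0.051 ]
```

{"op": "carry_out", "data": {
  "travel": [
    [4,-4,20],
    [7,-8,40],
    [7,-12,60],
    [7,-12,70],
    [7,-12,70],
    [7,-12,70],
    [7,-12,70],
    [7,-12,70]
  ],
  "twist": [
    [0,0,-0.05],
    [0,0,-0.052],
    [0,0,-0.052],
    [0,0,-0.052],
    [0,0,-0.052],
    [0,0,-0.052],
    [0,0,-0.052],
    [0,0,-0.052]
  ]
}}

```text
time_s: 2.15
position: [0.4458, 0.1178, 0.1546]
orientation: [2.433, 1.986, 0.002]
contact_force: [-0.3, -0.3, -0.4]
grip_width: 0.003
```

```bash
python3 -c "
from h import *
from workcell import get_image,ctrl
need(G(0,-69,112))
s=ctrl.read_state();d=get_image('wrist');np.savez('w1.npz',**d,position=s['position'],orientation=s['orientation'])
cv2.imwrite('pics/w1.png',d['color'][:,:,::-1])
crop(d['color'],320,40,520,190,4,'pics/w1c.png')
t=get_image('scene');crop(t['color'],225,150,345,270,5,'pics/s1c.png')
"
```

```text
t 2.15 pos [0.4458 0.1178 0.1546] F [-0.32 -0.34 -0.4 ] grip 0.003
travel mm [ 2.49 -0.96 42.59] twist [ 0.0019 -0.0005 -0.0058]
```

View pics/w1.png

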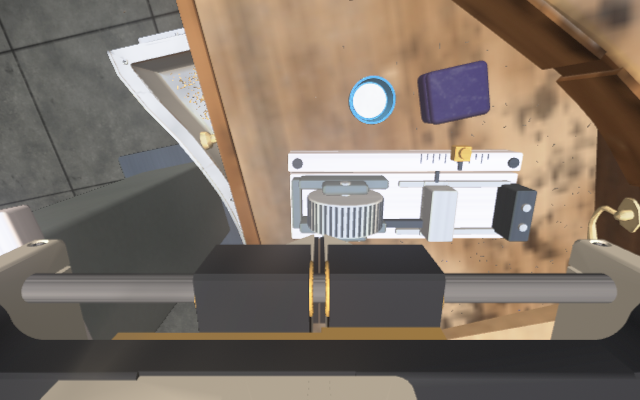

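View pics/s1c.png

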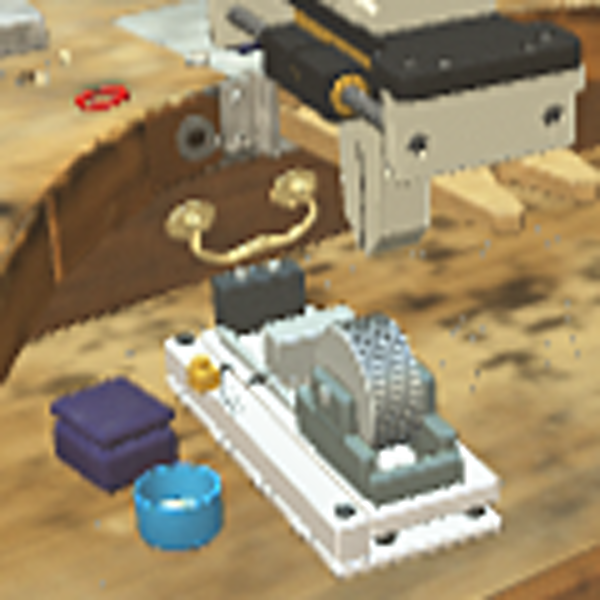

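```bash
python3 -c "
from h import *
d=np.load('w1.npz')
c=d['color'];crop(c,270,180,370,300,5,'pics/w1t.png');crop(c,400,130,520,220,6.6,'pics/w1c.png')
T=d['tool_from_camera'];K=d['mtx']
for v in range(226,262,3):
  o=[]
  for u in range(302,340,3):
    z=float(d['range_z'][v,u]);p=T[:3,:3]@(np.array([(u-K[0,2])/K[0,0],(v-K[1,2])/K[1,1],1])*z)+T[:3,3]
    o.append(tuple((p*1e3).round().astype(int)))
  print(v,o)
"
```

```text
226 [(np.int64(-16), np.int64(-14), np.int64(108)), (np.int64(-16), np.int64(-12), np.int64(109)), (np.int64(-8), np.int64(-8), np.int64(87)), (np.int64(-7), np.int64(-6), np.int64(83)), (np.int64(-5), np.int64(-4), np.int64(79)), (np.int64(-5), np.int64(-2), np.int64(77)), (np.int64(-4), np.int64(0), np.int64(76)), (np.int64(-3), np.int64(2), np.int64(73)), (np.int64(-2), np.int64(4), np.int64(71)), (np.int64(-1), np.int64(6), np.int64(69)), (np.int64(-2), np.int64(8), np.int64(70)), (np.int64(-2), np.int64(10), np.int64(70)), (np.int64(-1), np.int64(12), np.int64(69))]
229 [(np.int64(-18), np.int64(-14), np.int64(107)), (np.int64(-18), np.int64(-12), np.int64(108)), (np.int64(-18), np.int64(-9), np.int64(106)), (np.int64(-9), np.int64(-6), np.int64(83)), (np.int64(-8), np.int64(-4), np.int64(80)), (np.int64(-7), np.int64(-2), np.int64(77)), (np.int64(-5), np.int64(0), np.int64(74)), (np.int64(-5), np.int64(2), np.int64(73)), (np.int64(-4), np.int64(4), np.int64(71)), (np.int64(-4), np.int64(6), np.int64(70)), (np.int64(-4), np.int64(9), np.int64(71)), (np.int64(-3), np.int64(10), n
[... 5074 characters left out ...]
.int64(36), np.int64(3), np.int64(-53)), (np.int64(36), np.int64(4), np.int64(-54)), (np.int64(35), np.int64(5), np.int64(-53))]
259 [(np.int64(36), np.int64(-5), np.int64(-55)), (np.int64(36), np.int64(-4), np.int64(-55)), (np.int64(36), np.int64(-3), np.int64(-55)), (np.int64(11), np.int64(-4), np.int64(-5)), (np.int64(9), np.int64(-3), np.int64(-1)), (np.int64(9), np.int64(-1), np.int64(-1)), (np.int64(9), np.int64(0), np.int64(-1)), (np.int64(9), np.int64(1), np.int64(0)), (np.int64(10), np.int64(3), np.int64(-3)), (np.int64(36), np.int64(2), np.int64(-55)), (np.int64(35), np.int64(3), np.int64(-55)), (np.int64(36), np.int64(4), np.int64(-55)), (np.int64(36), np.int64(5), np.int64(-55))]
```

View pics/w1t.png

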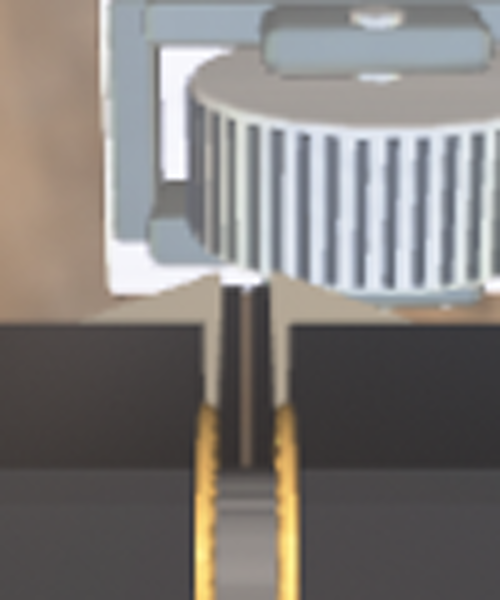

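View pics/w1c.png

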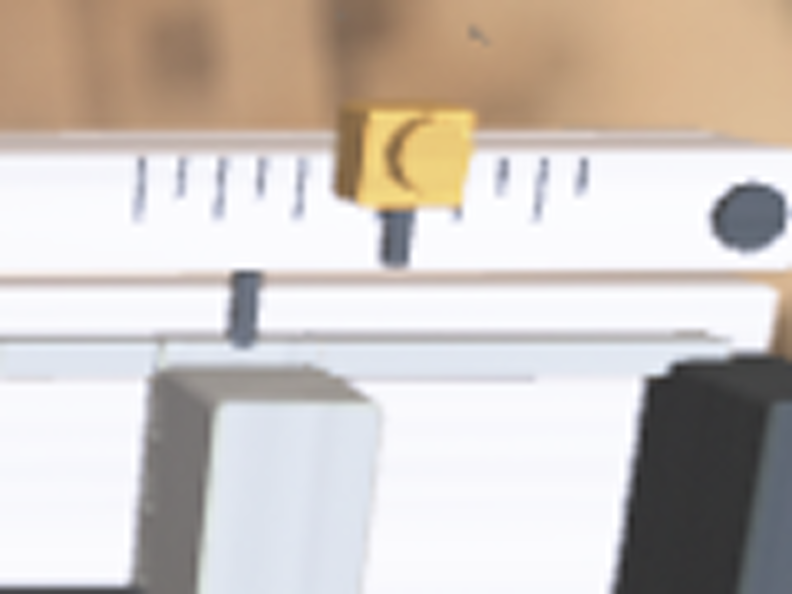

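The wrist view shows the pointer tip at about (437,172), the clip blade at (460,170) and the wheel at (345,212). The fingertip is about 9 mm thick along the stroke. I'll lower it to just above the wheel.

```bash
python3 -c "
from h import *
d=np.load('w1.npz')
for n,u,v in [('ptr',437.3,171.7),('clip',459.8,170.2)]: print(n,gau(back(d,u,v,.033,d)).round(2))
# wheel top profile
T=d['tool_from_camera'];K=d['mtx'];Rc=Rn.from_rotvec(d['orientation']).as_matrix();A=[]
for v in range(185,240):
  for u in range(295,395):
    z=float(d['range_z'][v,u]);p=Rc@(T[:3,:3]@(np.array([(u-K[0,2])/K[0,0],(v-K[1,2])/K[1,1],1])*z)+T[:3,3])+d['position']
    g=gau(p)
    if g[2]>74: A.append(g)
A=np.array(A);A=A[abs(A[:,1]+55)<30];print(len(A),np.percentile(A,[2,50,98],axis=0).round(1)); B=A[A[:,2]>84];print(B.mean(0),np.percentile(B,[2,98],axis=0))
"
```

```text
ptr [-22.62  27.47  33.  ]
clip [-23.75  45.51  33.  ]
2539 [[-11.  -72.7  74.5]
 [ -1.6 -51.6  84.2]
 [ 11.9 -27.5 135. ]]
[ -1.50500695 -51.71249874  93.73131431] [[-10.99991562 -73.56170748  84.11784052]
 [ 11.99616436 -37.62053456 136.24151008]]
```

{"op": "carry_out", "data": {
  "travel": [
    [1,-1,15],
    [2,-1,30],
    [2,-1,36],
    [2,-1,36],
    [2,-1,36],
    [2,-1,36],
    [2,-1,36],
    [2,-1,36]
  ],
  "twist": [
    [0,0,-0.005],
    [0,0,-0.005],
    [0,0,-0.005],
    [0,0,-0.005],
    [0,0,-0.005],
    [0,0,-0.005],
    [0,0,-0.005],
    [0,0,-0.005]
  ]
}}

```text
time_s: 2.92
position: [0.4449, 0.12, 0.1183]
orientation: [2.428, 1.993, 0.002]
contact_force: [-0.3, 0.5, 0.1]
grip_width: 0.005
```

{"op": "carry_out", "data": {
  "travel": [
    [0,0,6],
    [0,0,11],
    [0,0,11],
    [0,7,11],
    [0,14,11],
    [0,21,11],
    [0,26,11],
    [0,26,11]
  ],
  "twist": [
    [0,0,0],
    [0,0,0],
    [0,0,0],
    [0,0,0],
    [0,0,0],
    [0,0,0],
    [0,0,0],
    [0,0,0]
  ]
}}

```text
time_s: 3.58
position: [0.4716, 0.1145, 0.1073]
orientation: [2.427, 1.992, 0.002]
contact_force: [1.0, -2.0, 5.3]
grip_width: 0.003
```

```bash
cat > look.py <<'E'
from h import *
import sys
from workcell import get_image,ctrl
n=sys.argv[1]
s=ctrl.read_state();d=get_image('wrist');np.savez(n+'.npz',**d,position=s['position'],orientation=s['orientation'])
print("t",s["time_s"],"tcp gauge",gau(s["position"]).round(1),"F",s["contact_force"].round(2))
x0,y0,x1,y1=[int(a) for a in sys.argv[2:6]]
crop(d['color'],x0,y0,x1,y1,800/(x1-x0),f'pics/{n}.png')
E
python3 look.py w2 360 90 520 200
```

```text
t 3.5833 tcp gauge [  0.7 -42.2 107.3] F [ 1.03 -1.99  5.29]
```

View pics/w2.png

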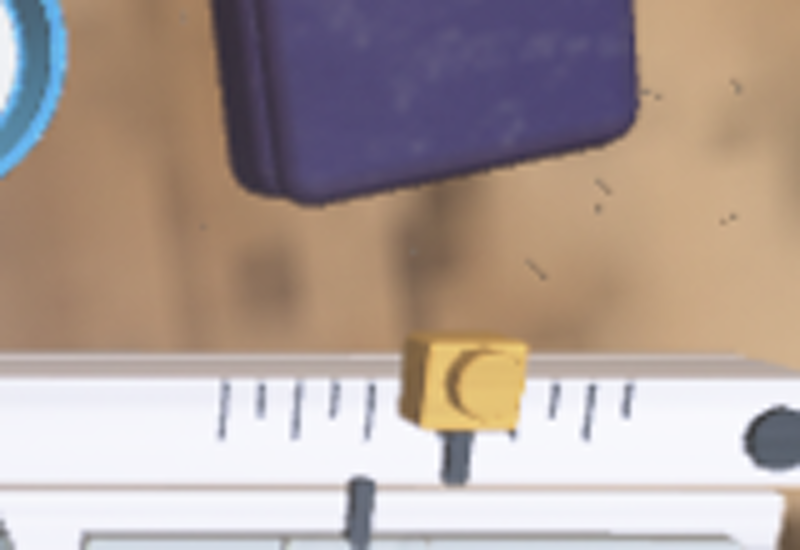

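{"op": "carry_out", "data": {
  "travel": [
    [0,0,-12],
    [0,0,-12],
    [0,-14,-12],
    [0,-27,-12],
    [0,-27,-12],
    [0,-27,0],
    [0,-27,0],
    [0,-20,0]
  ],
  "twist": [
    [0,0,0],
    [0,0,0],
    [0,0,0],
    [0,0,0],
    [0,0,0],
    [0,0,0],
    [0,0,0],
    [0,0,0]
  ]
}}

```text
time_s: 4.3
position: [0.4487, 0.119, 0.106]
orientation: [-2.426, -1.992, 0.006]
contact_force: [-6.2, 1.6, 4.9]
grip_width: 0.007
```

{"op": "carry_out", "data": {
  "travel": [
    [0,7,0],
    [0,14,0],
    [0,20,0],
    [0,20,0],
    [0,20,-6],
    [0,20,-12],
    [0,20,-12],
    [0,20,-12]
  ],
  "twist": [
    [0,0,0],
    [0,0,0],
    [0,0,0],
    [0,0,0],
    [0,0,0],
    [0,0,0],
    [0,0,0],
    [0,0,0]
  ]
}}

```text
time_s: 4.97
position: [0.4702, 0.115, 0.1191]
orientation: [2.428, 1.993, 0.001]
contact_force: [-0.4, 0.2, -0.3]
grip_width: 0.007
```

```bash
python3 look.py w3 380 130 500 200
```

```text
t 4.9667 tcp gauge [  0.5 -43.6 119.1] F [-0.37  0.2  -0.25]
```

View pics/w3.png

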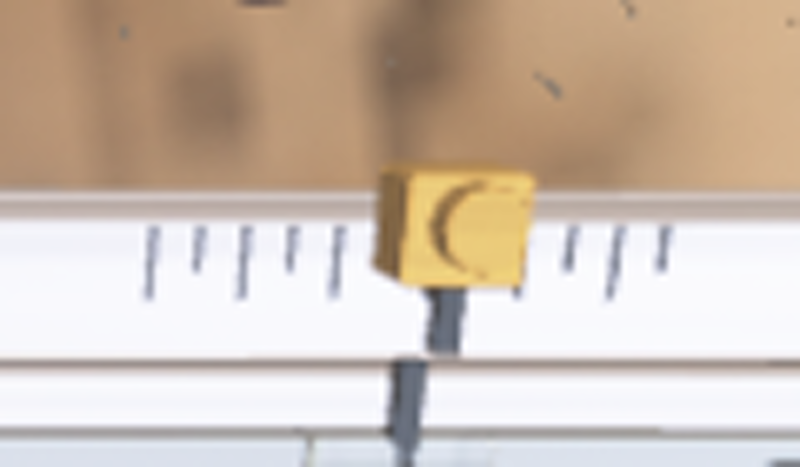

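```bash
python3 -c "
from h import *
d=np.load('w3.npz');k=800/120
for n,x,y in [('ptr',408,360),('clip',443,352)]:
  u=380+(x+.5)/k-.5;v=130+(y+.5)/k-.5; print(n,gau(back(d,u,v,.033,d)).round(2))
need(G(0,-69,107))
"
```

```text
ptr [-23.41  41.55  33.  ]
clip [-24.28  45.14  33.  ]
t 5.0167 pos [0.4699 0.115  0.1188] F [-0.57  0.19 -1.06] grip 0.005
travel mm [  0.54 -25.09  11.79] twist [ 0.      0.     -0.0004]
```

{"op": "carry_out", "data": {
  "travel": [
    [0,-9,0],
    [0,-18,0],
    [0,-18,6],
    [0,-18,12],
    [0,-18,12],
    [0,-14,12],
    [0,-10,12],
    [0,-6,12]
  ],
  "twist": [
    [0,0,0],
    [0,0,0],
    [0,0,0],
    [0,0,0],
    [0,0,0],
    [0,0,0],
    [0,0,0],
    [0,0,0]
  ]
}}

```text
time_s: 5.68
position: [0.4642, 0.1161, 0.1068]
orientation: [-2.428, -1.994, 0.001]
contact_force: [-2.5, -0.0, 7.4]
grip_width: 0.006
```

{"op": "carry_out", "data": {
  "travel": [
    [0,0,0],
    [0,0,0],
    [0,0,-6],
    [0,0,-12],
    [0,0,-12],
    [0,0,-12],
    [0,0,-12],
    [0,0,-12]
  ],
  "twist": [
    [0,0,0],
    [0,0,0],
    [0,0,0],
    [0,0,0],
    [0,0,0],
    [0,0,0],
    [0,0,0],
    [0,0,0]
  ]
}}

```text
time_s: 6.35
position: [0.4638, 0.1161, 0.1184]
orientation: [-2.428, -1.993, 0.001]
contact_force: [-0.4, -0.2, -0.0]
grip_width: 0.002
```

```bash
python3 look.py w4 420 150 500 200
```

```text
t 6.35 tcp gauge [  0.7 -50.1 118.4] F [-0.43 -0.24 -0.04]
```

View pics/w4.png

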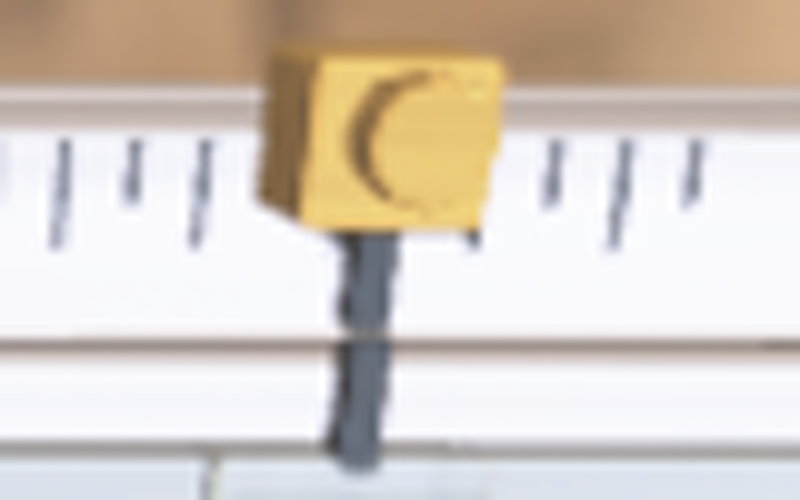

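Pointer and clip blades now look nearly in line, at about (465,183). I'll put the camera directly over them to check finely.

{"op": "carry_out", "data": {
  "travel": [
    [0,0,-20],
    [0,15,-25],
    [0,40,-25],
    [0,65,-25],
    [0,90,-25],
    [0,95,-25],
    [0,95,-25],
    [0,95,-25]
  ],
  "twist": [
    [0,0,0],
    [0,0,0],
    [0,0,0],
    [0,0,0],
    [0,0,0],
    [0,0,0],
    [0,0,0],
    [0,0,0]
  ]
}}

```text
time_s: 7.07
position: [0.5563, 0.0977, 0.1429]
orientation: [-2.427, -1.992, 0.003]
contact_force: [-0.0, 0.3, 0.2]
grip_width: 0.007
```

```bash
python3 look.py w5 280 140 360 200; python3 -c "
from h import *
d=np.load('w5.npz')
g=cv2.cvtColor(d['color'],cv2.COLOR_RGB2GRAY)
print(g[160:190,308:332])"
```

```text
t 7.0667 tcp gauge [  0.8  44.2 142.9] F [-0.02  0.3   0.17]
[[246 187 233 246 246 219 209 214 206 210 211 212 212 211 211 211 211 211
  211 205 210 211 199 240]
 [246 187 232 246 246 219 209 213 186 200 210 211 212 211 211 212 211 211
  208 180 200 210 214 242]
 [248 189 235 248 248 222 207 211 210 202 205 210 211 211 211 211 211 208
  200 188 204 207 214 244]
 [249 193 238 249 249 224 207 210 210 210 202 208 209 207 207 209 210 200
  207 210 210 208 215 246]
 [251 196 241 251 251 227 212 215 215 215 215 214 203 200 200 210 213 214
  214 214 214 213 220 247]
 [250 196 241 251 251 230 216 215 215 215 215 215 215 215 215 214 215 214
  214 214 213 210 223 248]
 [250 196 241 251 251 241 234 221 216 216 215 216 203 197 196 197 209 211
  209 209 208 217 240 250]
 [250 197 241 251 251 251 251 241 234 234 234 234 168 118 118 134 220 233
  234 234 234 248 251 251]
 [251 221 244 251 251 251 251 251 251 251 251 251 198 131 130 147 243 251
  251 251 251 251 251 251]
 [251 251 251 251 251 251 251 251 251 251 251 251 200 132 130 147 243 251
  251 251 251 251 251 251]
 [250 250 250 250 250 250 251
[... 1291 characters left out ...]
48 248 248 248 248 248 248 248 248 248 248 215 150 134 135 167 240
  248 248 248 248 248 248]
 [249 249 249 249 249 249 249 249 249 249 249 249 218 151 134 135 169 241
  249 249 249 249 249 249]
 [246 246 246 246 246 246 246 245 246 245 245 245 208 147 135 135 163 235
  245 246 246 246 246 246]
 [207 207 204 207 208 208 207 207 207 207 206 207 171 141 135 135 143 192
  207 208 208 208 208 207]
 [190 180 182 190 192 191 191 191 191 192 192 190 159 138 135 136 150 182
  191 190 191 188 185 185]
 [233 211 234 237 233 233 234 234 234 234 234 233 204 159 147 147 205 232
  235 235 234 231 229 231]
 [230 212 225 230 229 229 230 231 231 231 230 230 229 196 180 183 223 231
  232 232 231 227 226 228]]
```

View pics/w5.png

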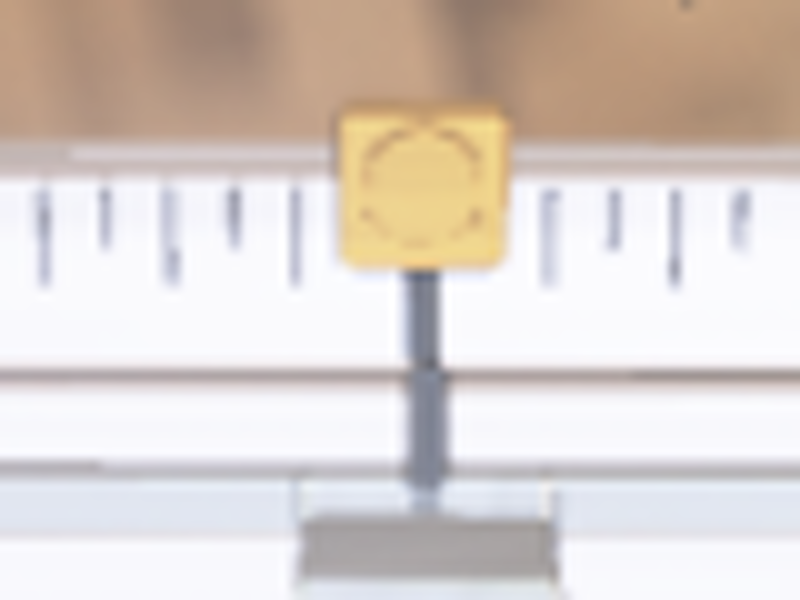

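```bash
cat > cen.py <<'E'
from h import *
import sys
from workcell import get_image,ctrl
n=sys.argv[1]
s=ctrl.read_state();d=get_image('wrist');np.savez(n+'.npz',**d,position=s['position'],orientation=s['orientation'])
E
cat > an.py <<'E'
from h import *
import sys
for n in sys.argv[1:]:
    d=np.load(n+'.npz');g=cv2.cvtColor(d['color'],cv2.COLOR_RGB2GRAY).astype(float)
    Rc=Rn.from_rotvec(d['orientation']).as_matrix();T=d['tool_from_camera'];K=d['mtx']
    # expected column for gauge (-23,45,33)
    X=T[:3,:3].T@(Rc.T@(G(-23.5,45.3,33)-d['position'])-T[:3,3]);p=K@X;u0,v0=p[:2]/p[2]
    out=[]
    for v in range(int(v0)-12,int(v0)+16):
        a=g[v,int(u0)-9:int(u0)+11];bg=np.median(a);w=np.clip(bg-a-8,0,None)
        out.append((v,round(bg),round(w.sum()),round((w*np.arange(len(a))).sum()/max(w.sum(),1)+int(u0)-9,2)))
    print(n,"exp",u0.round(1),v0.round(1),"px/mm",(K[0,0]/X[2]/1e3).round(3));print(out)
    # rail slope: gap line min around v0
    us=np.r_[int(u0)-60:int(u0)-12];r=[]
    for u in np.r_[int(u0)-60:int(u0)-12,int(u0)+12:int(u0)+50]:
        b=g[int(v0)-4:int(v0)+6,u];w=np.clip(235-b,0,None);r.append((u,(w*np.arange(10)).sum()/max(w.sum(),1)))
    r=np.array(r);print("rail slope",np.polyfit(r[:,0],r[:,1],1))
E
python3 an.py w5
```

```text
w5 exp 321.2 176.2 px/mm 1.293
[(164, 214, 15, np.float64(321.2)), (165, 215, 0, np.float64(312.0)), (166, 216, 37, np.float64(321.76)), (167, 234, 372, np.float64(321.68)), (168, 251, 366, np.float64(321.71)), (169, 251, 363, np.float64(321.72)), (170, 251, 353, np.float64(321.77)), (171, 250, 349, np.float64(321.77)), (172, 250, 348, np.float64(321.77)), (173, 250, 347, np.float64(321.77)), (174, 250, 345, np.float64(321.78)), (175, 249, 343, np.float64(321.86)), (176, 232, 307, np.float64(322.14)), (177, 167, 106, np.float64(322.48)), (178, 203, 265, np.float64(322.24)), (179, 236, 376, np.float64(322.26)), (180, 249, 396, np.float64(322.29)), (181, 249, 399, np.float64(322.28)), (182, 248, 401, np.float64(322.29)), (183, 248, 399, np.float64(322.28)), (184, 249, 398, np.float64(322.29)), (185, 245, 399, np.float64(322.27)), (186, 207, 277, np.float64(322.3)), (187, 190, 192, np.float64(322.1)), (188, 233, 263, np.float64(322.04)), (189, 230, 106, np.float64(322.12)), (190, 225, 113, np.float64(322.04)), (191, 191, 36, np.float64(322.17))]
rail slope [5.99303046e-04 5.07742961e+00]
```

{"op": "carry_out", "data": {
  "travel": [
    [0,3,3],
    [0,6,6],
    [0,9,6],
    [0,11,6],
    [0,11,6],
    [0,11,6],
    [0,11,6],
    [0,11,6]
  ],
  "twist": [
    [0,0,0],
    [0,0,0],
    [0,0,0],
    [0,0,0],
    [0,0,0],
    [0,0,0],
    [0,0,0],
    [0,0,0]
  ]
}}

```text
time_s: 7.78
position: [0.568, 0.0955, 0.1377]
orientation: [2.428, 1.993, 0.0]
contact_force: [-0.1, 0.0, 0.3]
grip_width: 0.0
```

```bash
python3 cen.py w6; python3 an.py w6
```

```text
w6 exp 305.2 177.8 px/mm 1.32
[(165, 213, 18, np.float64(312.83)), (166, 217, 31, np.float64(305.77)), (167, 216, 0, np.float64(296.0)), (168, 224, 218, np.float64(305.78)), (169, 250, 349, np.float64(305.73)), (170, 250, 347, np.float64(305.73)), (171, 250, 340, np.float64(305.75)), (172, 250, 326, np.float64(305.82)), (173, 250, 327, np.float64(305.81)), (174, 250, 327, np.float64(305.8)), (175, 250, 326, np.float64(305.81)), (176, 249, 323, np.float64(305.8)), (177, 247, 325, np.float64(305.93)), (178, 230, 315, np.float64(306.47)), (179, 190, 180, np.float64(306.57)), (180, 215, 280, np.float64(306.57)), (181, 246, 362, np.float64(306.58)), (182, 249, 368, np.float64(306.6)), (183, 248, 360, np.float64(306.58)), (184, 247, 357, np.float64(306.56)), (185, 248, 355, np.float64(306.56)), (186, 249, 360, np.float64(306.55)), (187, 244, 354, np.float64(306.54)), (188, 188, 156, np.float64(306.63)), (189, 196, 177, np.float64(306.28)), (190, 229, 246, np.float64(306.2)), (191, 230, 175, np.float64(306.39)), (192, 225, 163, np.float64(306.42))]
rail slope [0.00472539 4.6832865 ]
```

{"op": "carry_out", "data": {
  "travel": [
    [0,-5,0],
    [0,-10,10],
    [0,-15,20],
    [0,-16,22],
    [0,-16,22],
    [0,-16,22],
    [0,-16,22],
    [0,-16,22]
  ],
  "twist": [
    [0,0,0],
    [0,0,0],
    [0,0,0],
    [0,0,0],
    [0,0,0],
    [0,0,0],
    [0,0,0],
    [0,0,0]
  ]
}}

```text
time_s: 8.5
position: [0.5529, 0.0985, 0.1162]
orientation: [2.428, 1.993, 0.001]
contact_force: [0.3, -0.3, 0.3]
grip_width: 0.007
```

```bash
python3 cen.py w7; python3 an.py w7
```

```text
w7 exp 326.0 184.3 px/mm 1.443
[(172, 200, 1, np.float64(336.0)), (173, 200, 32, np.float64(326.66)), (174, 224, 461, np.float64(326.48)), (175, 246, 465, np.float64(326.59)), (176, 246, 462, np.float64(326.6)), (177, 245, 450, np.float64(326.63)), (178, 245, 451, np.float64(326.63)), (179, 245, 448, np.float64(326.63)), (180, 245, 449, np.float64(326.64)), (181, 245, 455, np.float64(326.6)), (182, 245, 486, np.float64(326.42)), (183, 242, 461, np.float64(326.52)), (184, 223, 456, np.float64(327.02)), (185, 148, 104, np.float64(327.21)), (186, 186, 246, np.float64(327.05)), (187, 224, 392, np.float64(327.09)), (188, 244, 445, np.float64(327.11)), (189, 243, 443, np.float64(327.14)), (190, 241, 436, np.float64(327.15)), (191, 240, 432, np.float64(327.16)), (192, 242, 450, np.float64(327.17)), (193, 243, 453, np.float64(327.19)), (194, 234, 425, np.float64(327.18)), (195, 166, 152, np.float64(327.14)), (196, 169, 154, np.float64(327.14)), (197, 218, 308, np.float64(326.99)), (198, 217, 234, np.float64(327.04)), (199, 217, 216, np.float64(327.14))]
rail slope [-7.29040037e-04  5.63454824e+00]
```

The overhead pictures put the pointer about 0.4 mm past the clip, with the centroid offset running 0.36 to 0.58 mm. I'll roll back a little: about 1.6 mm at the rim.

{"op": "carry_out", "data": {
  "travel": [
    [0,0,-15],
    [0,-15,-20],
    [0,-40,-20],
    [0,-65,-20],
    [0,-85,-20],
    [0,-95,-15],
    [0,-95,-2],
    [0,-95,-2]
  ],
  "twist": [
    [0,0,0],
    [0,0,0],
    [0,0,0],
    [0,0,0],
    [0,0,0],
    [0,0,0],
    [0,0,0],
    [0,0,0]
  ]
}}

```text
time_s: 9.22
position: [0.458, 0.1172, 0.1167]
orientation: [-2.427, -1.993, 0.003]
contact_force: [-1.0, -1.2, 0.7]
grip_width: 0.006
```

```bash
python3 -c "
from h import *
need(G(0,-54,107));s=__import__('workcell').ctrl.read_state();print(gau(s['position']))"
```

```text
t 9.2167 pos [0.458  0.1172 0.1167] F [-1.03 -1.21  0.7 ] grip 0.006
travel mm [0.75 2.06 9.73] twist [-0.0019  0.0007 -0.0001]
[  0.74295874 -56.04229363 116.73455153]
```

{"op": "carry_out", "data": {
  "travel": [
    [0,1,0],
    [0,1,0],
    [0,1,5],
    [0,1,10],
    [0,1,10],
    [0,0.2,10],
    [0,-0.6,10],
    [0,-0.6,10]
  ],
  "twist": [
    [0,0,0],
    [0,0,0],
    [0,0,0],
    [0,0,0],
    [0,0,0],
    [0,0,0],
    [0,0,0],
    [0,0,0]
  ]
}}

```text
time_s: 9.88
position: [0.4595, 0.1172, 0.1082]
orientation: [2.427, 1.992, 0.003]
contact_force: [1.1, -0.1, 6.0]
grip_width: 0.006
```

{"op": "carry_out", "data": {
  "travel": [
    [0,0,0],
    [0,0,-5],
    [0,0,-15],
    [0,0,-30],
    [0,25,-30],
    [0,50,-30],
    [0,75,-30],
    [0,98,-30]
  ],
  "twist": [
    [0,0,0],
    [0,0,0],
    [0,0,0],
    [0,0,0],
    [0,0,0],
    [0,0,0],
    [0,0,0],
    [0,0,0]
  ]
}}

```text
time_s: 10.55
position: [0.5556, 0.0978, 0.1377]
orientation: [-2.428, -1.993, 0.001]
contact_force: [0.3, -0.1, 0.6]
grip_width: 0.001
```

{"op": "carry_out", "data": {
  "travel": [
    [0,2,10],
    [0,2,20],
    [0,2,20],
    [0,2,20],
    [0,2,20],
    [0,2,20],
    [0,2,20],
    [0,2,20]
  ],
  "twist": [
    [0,0,0],
    [0,0,0],
    [0,0,0],
    [0,0,0],
    [0,0,0],
    [0,0,0],
    [0,0,0],
    [0,0,0]
  ]
}}

```text
time_s: 11.22
position: [0.5567, 0.0979, 0.1181]
orientation: [2.428, 1.993, 0.001]
contact_force: [-1.0, -0.9, -0.1]
grip_width: 0.005
```

```bash
python3 cen.py w8; python3 an.py w8
```

```text
w8 exp 320.6 183.8 px/mm 1.431
[(171, 209, 14, np.float64(320.5)), (172, 211, 1, np.float64(323.0)), (173, 223, 221, np.float64(321.25)), (174, 248, 437, np.float64(321.15)), (175, 248, 435, np.float64(321.16)), (176, 248, 434, np.float64(321.16)), (177, 248, 431, np.float64(321.16)), (178, 248, 429, np.float64(321.16)), (179, 248, 428, np.float64(321.16)), (180, 248, 425, np.float64(321.17)), (181, 248, 426, np.float64(321.17)), (182, 247, 412, np.float64(321.16)), (183, 233, 356, np.float64(321.08)), (184, 184, 258, np.float64(320.79)), (185, 184, 217, np.float64(320.99)), (186, 211, 324, np.float64(321.02)), (187, 244, 427, np.float64(320.97)), (188, 247, 432, np.float64(320.96)), (189, 246, 427, np.float64(320.96)), (190, 244, 420, np.float64(320.97)), (191, 245, 422, np.float64(320.97)), (192, 246, 422, np.float64(320.97)), (193, 244, 421, np.float64(320.98)), (194, 221, 356, np.float64(321.06)), (195, 169, 135, np.float64(321.13)), (196, 204, 260, np.float64(320.97)), (197, 224, 254, np.float64(320.8)), (198, 224, 158, np.float64(320.78))]
rail slope [3.65775864e-03 4.59266152e+00]
```

{"op": "carry_out", "data": {
  "travel": [
    [0,1,0],
    [0,1.4,0],
    [0,1.4,0],
    [0,1.4,0],
    [0,1.4,0],
    [0,1.4,0],
    [0,1.4,0],
    [0,1.4,0]
  ],
  "twist": [
    [0,0,0],
    [0,0,0],
    [0,0,0],
    [0,0,0],
    [0,0,0],
    [0,0,0],
    [0,0,0],
    [0,0,0]
  ]
}}

```text
time_s: 11.93
position: [0.5581, 0.0975, 0.1176]
orientation: [2.428, 1.993, -0.0]
contact_force: [1.0, 0.3, -0.8]
grip_width: 0.007
```

```bash
python3 cen.py w9; python3 an.py w9;python3 look.py w9b 280 140 360 200
```

```text
w9 exp 318.5 183.7 px/mm 1.434
[(171, 205, 31, np.float64(319.9)), (172, 206, 0, np.float64(309.0)), (173, 218, 255, np.float64(319.33)), (174, 247, 447, np.float64(319.14)), (175, 248, 448, np.float64(319.15)), (176, 248, 444, np.float64(319.15)), (177, 247, 443, np.float64(319.16)), (178, 247, 440, np.float64(319.16)), (179, 247, 438, np.float64(319.15)), (180, 247, 437, np.float64(319.16)), (181, 247, 435, np.float64(319.16)), (182, 245, 422, np.float64(319.16)), (183, 229, 360, np.float64(319.11)), (184, 177, 236, np.float64(318.95)), (185, 181, 204, np.float64(319.08)), (186, 210, 332, np.float64(319.0)), (187, 244, 439, np.float64(318.96)), (188, 245, 440, np.float64(318.97)), (189, 244, 434, np.float64(318.97)), (190, 242, 427, np.float64(318.97)), (191, 243, 431, np.float64(318.97)), (192, 245, 434, np.float64(318.97)), (193, 241, 423, np.float64(318.98)), (194, 218, 354, np.float64(319.07)), (195, 166, 133, np.float64(319.12)), (196, 200, 258, np.float64(318.96)), (197, 220, 261, np.float64(318.82)), (198, 220, 164, np.float64(318.76))]
rail slope [3.00021340e-03 4.72903759e+00]
t 11.9833 tcp gauge [  0.6  45.9 117.7] F [-0.13 -0.25 -1.63]
```

View pics/w9b.png

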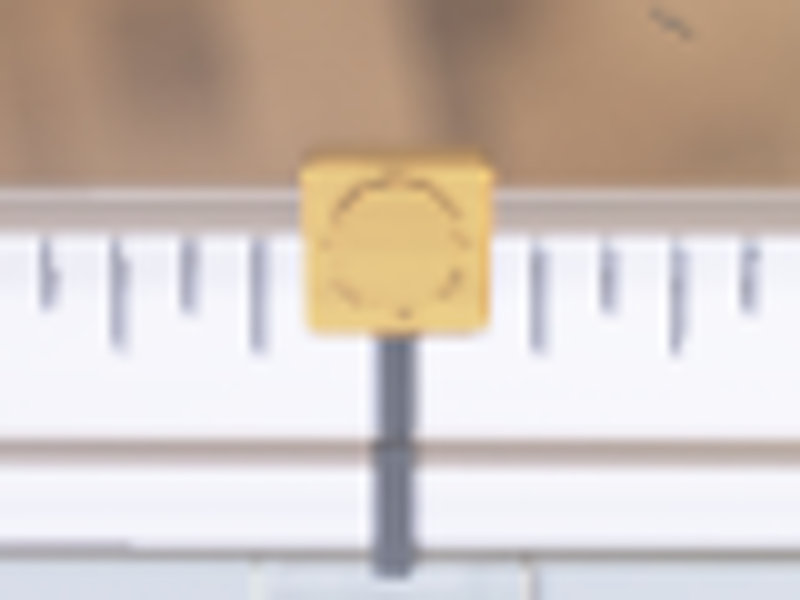

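The blades are now in line within about 0.13 mm (centroids at u=319.15 and 318.97). I'll lift well clear and do a last check.

{"op": "carry_out", "data": {
  "travel": [
    [0,0,-15],
    [0,0,-30],
    [0,0,-45],
    [0,0,-60],
    [0,0,-70],
    [0,0,-70],
    [0,0,-70],
    [0,0,-70]
  ],
  "twist": [
    [0,0,0],
    [0,0,0],
    [0,0,0],
    [0,0,0],
    [0,0,0],
    [0,0,0],
    [0,0,0],
    [0,0,0]
  ]
}}

```text
time_s: 12.7
position: [0.5576, 0.0974, 0.1867]
orientation: [-2.427, -1.993, 0.002]
contact_force: [-0.6, 0.3, -0.6]
grip_width: 0.006
```

```bash
python3 -c "
from h import *
from workcell import get_image,ctrl
s=ctrl.read_state();print(s['time_s'],s['position'],s['contact_force'])
t=get_image('scene');crop(t['color'],200,150,400,280,4,'pics/sf.png')"; python3 cen.py wf; python3 an.py wf | head -2
```

```text
12.7 [0.55755998 0.09743655 0.18674338] [-0.60327097  0.30349192 -0.55169535]
wf exp 319.5 166.4 px/mm 1.106
[(154, 214, 4, np.float64(324.0)), (155, 213, 19, np.float64(316.68)), (156, 218, 26, np.float64(319.58)), (157, 223, 0, np.float64(310.0)), (158, 238, 140, np.float64(320.12)), (159, 252, 319, np.float64(319.87)), (160, 252, 318, np.float64(319.89)), (161, 252, 314, np.float64(319.9)), (162, 251, 316, np.float64(319.88)), (163, 251, 315, np.float64(319.88)), (164, 251, 315, np.float64(319.89)), (165, 251, 289, np.float64(319.85)), (166, 250, 240, np.float64(319.67)), (167, 232, 314, np.float64(319.39)), (168, 196, 191, np.float64(319.7)), (169, 228, 292, np.float64(319.71)), (170, 251, 330, np.float64(319.76)), (171, 250, 328, np.float64(319.75)), (172, 249, 320, np.float64(319.72)), (173, 250, 296, np.float64(319.63)), (174, 248, 285, np.float64(319.63)), (175, 211, 175, np.float64(319.55)), (176, 194, 140, np.float64(319.63)), (177, 232, 201, np.float64(319.59)), (178, 232, 159, np.float64(319.56)), (179, 223, 123, np.float64(319.5)), (180, 163, 0, np.float64(310.0)), (181, 165, 0, np.float64(310.0))]
```

View pics/sf.png

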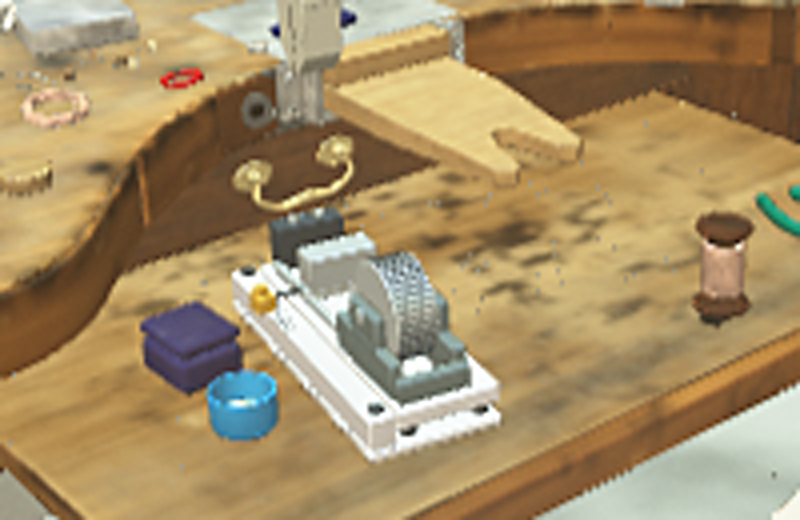

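Ring box, cap and reel stand undisturbed, the finger is well clear, and the blades line up to about 0.13 mm. I'm handing the job in.

```bash
python3 -c "
from workcell import close_job
print(close_job())"
```

```text
the job is handed in; nothing more can be done
None
```

The gauge is set: the jaw's pointer blade stands in line with the clip's blade to about 0.1–0.2 mm, and the job is handed in. I worked the jaw only through the wheel. It took three forward strokes with the closed fingertips pressed about 4 mm down, one small roll back, and then a lift clear.

- **Alignment:** The forward strokes overshot. Overhead wrist-camera pictures put the pointer past the clip by 0.36, 0.40 and 0.58 mm, so I rolled the wheel back about 1.6 mm at the rim. Two centred views then put the pointer about 0.13 mm short, and a higher, coarser one 0.12 to 0.23 mm short. I left it there, as a further nudge would have been about as small as the measuring error.
- **Disagreement:** An earlier slanted view disagreed with the overhead ones by about half a millimetre. I trusted the overhead views, since a small height difference between the blades would explain it.
- **Surroundings:** In the last scene picture the ring box, cap and reel look where they were. The pliers were mostly out of that picture, but the arm only passed well above the board on that side.
- **Limits:** The last move ended at about 12.7 s of the 40 s. The highest contact force I read was about 8 N, with readings taken only at the end of each move.

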